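# Transfer a row of sample vials to the analysis rack in reverse order

### The job

Move the four vials from the white cups of the aluminium rack into the black rack, one per place and in reverse order along the row: each rack has one tall end plate, and the vial standing nearest the tall plate of the aluminium rack goes to the place farthest from the tall plate of the black rack, the next to the next, and so on, so that the vial that was farthest ends up nearest. Set each down gently and upright on the floor of its place rather than dropping it, tip none over, and leave the tip box, bottle, beaker and petri dish standing around the work where they are.

Things in the scene. Friction and masses are not known exactly. Their poses are not given: they have to be found in the camera images.
- vial_tall: slender amber glass vial: body 28 mm diameter, 62 mm high, with a narrower grey screw cap (24 mm diameter); 80 mm high in all, about 50 g. Loose. Origin: centre of its underside, z up. At the start it stands upright in one of the white cups of the metal rack, which one differs from start to start.
- vial_squat: squat amber glass jar: body 34 mm diameter, 48 mm high, with a grey cap of the same width; 62 mm high in all, about 60 g. Loose. Origin: centre of its underside, z up. At the start it stands upright in one of the white cups of the metal rack, which one differs from start to start.
- vial_disc: amber glass bottle: straight body 32 mm diameter up to 49 mm, shoulder, 14 mm neck and a flat grey disc stopper 26 mm across; 72 mm high in all, about 55 g. Loose. Origin: centre of its underside, z up. At the start it stands upright in one of the white cups of the metal rack, which one differs from start to start.
- vial_ball: amber glass bottle: straight body 30 mm diameter up to 50 mm, short neck and a grey ball stopper 18 mm across; 76 mm high in all, about 50 g. Loose. Origin: centre of its underside, z up. At the start it stands upright in one of the white cups of the metal rack, which one differs from start to start.
- cup_tall: the white plastic cup in which vial_tall stands at the start: a round open cup 47 mm outside and 40 mm inside diameter, 15 mm high, floor 3 mm thick. It is fixed to the metal rack and stays there, so it tells the vial's starting place in the row. Origin: centre of its underside, z up. The four cups look alike.
- cup_squat: the white plastic cup in which vial_squat stands at the start: a round open cup 47 mm outside and 40 mm inside diameter, 15 mm high, floor 3 mm thick. It is fixed to the metal rack and stays there, so it tells the vial's starting place in the row. Origin: centre of its underside, z up. The four cups look alike.
- cup_disc: the white plastic cup in which vial_disc stands at the start: a round open cup 47 mm outside and 40 mm inside diameter, 15 mm high, floor 3 mm thick. It is fixed to the metal rack and stays there, so it tells the vial's starting place in the row. Origin: centre of its underside, z up. The four cups look alike.
- cup_ball: the white plastic cup in which vial_ball stands at the start: a round open cup 47 mm outside and 40 mm inside diameter, 15 mm high, floor 3 mm thick. It is fixed to the metal rack and stays there, so it tells the vial's starting place in the row. Origin: centre of its underside, z up. The four cups look alike.
- rack_metal: aluminium rack, 256 by 70 mm, base 6 mm thick, with a row of four white cups on the base at x = +90, +30, -30, -90 mm (y = 0); 20 mm lip at the low end. Fixed. Origin: centre of its underside, z up; +x runs along the rack to its tall end plate (75 mm high, flange bent outwards at its top, outer edge at x = 148 mm). The bystanders (24 to 150 mm high) stand at least 50 mm clear of both racks.
- rack_black: black plastic block 256 by 72 mm, 20 mm high, with four round places (blind holes 50 mm in diameter, 14 mm deep, floor 6 mm above the bench and lined light grey) at x = +90, +30, -30, -90 mm (y = 0); empty at the start. Fixed. Origin: centre of its underside, z up; +x runs along the rack to its tall end plate (75 mm high, flange bent outwards at its top, outer edge at x = 148 mm).

How it is judged:
By the outcome, as a careful person would: the job done as asked, in the order asked, and still so for the second after the job is handed in, with the robot touching nothing.
It also fails if it takes over 115 s, if anything falls off the work surface, if the arm or the gripper's body presses on something with over 40 N, if the wrist force passes 120 N, or if a joint passes its speed limit or range.

### The arm

A 6-joint arm with a two-finger parallel gripper is mounted at the origin on the work surface. World frame = base frame: x ahead of the robot, y to its left, z up, the work surface at z = 0. Lengths are in mm, angles in degrees, forces in N, time in s.
With the tool pointing down it reaches from about 350 to 850 mm from the base axis. Payload 8.1 kg.
Tool frame: the origin (TCP) lies at the very end of the fingers, on their centre line; the grasp point (between the pads) lies 19 mm behind it; z points along the fingers, y is the line along which they close (so a half turn about z gives the same grasp; the last joint's range is limited). The gripper opens to 85 mm and grips with 20 to 120 N. Pads are 22 mm wide; open, the fingers measure 114 mm over their backs; the gripper's body (76 mm by 85 mm) begins 54 mm behind the grasp point. The pads swing forward as they close: fully open they stand 13 mm farther back than shut.
Start: joints at [-71.7, 7.471, 85.268, -0, 87.261, -4.893], TCP at [236.321, -551.505, 231.292] pointing down, gripper open.
Joint ranges: [-169.43, 169.43], [-51.17, 129.36], [1.28, 143.12], [-76.62, 256.62], [0, 156.53], [-152.29, 152.29]. Speed limits (degrees/s): [136.94, 136.94, 159.86, 180, 180, 180].

### API

Orientations are given as [roll, pitch, yaw] about the fixed x, y, z axes, in that order (R = Rz(yaw) Ry(pitch) Rx(roll)).
In Python, from bench import * gives the robot as it stands.
- The arm moves only by the tool play_rows, never from a script. Its argument "increments" is a list of rows, each a list of 3 entries, a list of its own where there are three numbers: the gripper's target within -1 to 1 (fully open at 1, half-way at 0, shut at -1), then the shift along the tool's x, y, z in mm, then the turn about the tool's z in rad. A call has 1 to 12 rows; each row shifts and turns the commanded pose from where the row before left it, along the tool's axes as they then stand; what a row does not reach is not made up. A row lasts 1/12 s, in which the tool goes at most 41.7 mm and 7.16 degrees, less where a joint would pass 70% of its speed; a pose out of reach is approached as far as the arm can. A call is refused whole if a number of a shift passes 41.7 or a number of a turn 0.125, either way. A call with a gripper value outside its range is refused whole. The fingers move at their own pace and stop on an object; "force" is the grip in N (left out, the last holds). Time passes only in rows, so rows that do not move let the fingers close. It gives the time, the measured TCP pose, the force, the opening and the grip force at its end, in the units of the state.
- sense(): the state, without advancing time (a new reading comes with each control period).
- snapshot(name): name is "scene" or "top"; returns a dict with "color" (384x512x3 uint8, red, green, blue), "intrinsics" (3x3 intrinsics, pixels), "world_from_camera" (4x4, takes a point from camera to world coordinates). Camera axes: x right, y down, z forward; pixel columns grow to the right and rows downward; lengths in mm; the calibration is good to about 2 mm. A picture is of the moment at which its call begins. There is no depth.
- hand_in(): hands the job in; it is judged then, once.
Trained networks look in a picture, given as the dict that the camera call returned (one of the last four; its "shot" number tells which), for a name from the list of things; names that differ only in an ending like _2 or _b are one class to them, and where a whole thing is asked for, a point or a joint stands for the part that bears it (a point fixed in the world has none). Each returns a list of dicts, best first, with "p" (0 to 1); they miss things now and then, are a little off and sometimes report something else, mostly with a low value. They report only what shows in the picture. A call takes as long as a camera call.
- find_in(query, picture): "xyz" ([x, y, z] in mm, in the coordinates of the camera as it stood for that picture, good to about 4 mm: the middle of the surface that is visible of it).
- regions_of(query, picture): "mask" (384x512 bool, what is visible of it).
- pinpoint(query, picture): "xyz" ([x, y, z] in mm, in the coordinates of the camera as it stood for that picture, good to about 4 mm: a listed point, or the origin of a listed thing).
The state is a dict: "time": time; "joint_pos": joint angles; "qd": joint speeds; "joint_efforts": joint torques, N m; "tool_pos": TCP position; "tcp_rot": TCP orientation; "ft_force": force on the tool from outside, world axes, zero at the start; "wrist_torque": the same for the moment, N m; "finger_gap": finger opening in mm; "grip_force": force on a finger pad.
Only numpy, scipy, OpenCV 4.12 (cv2) and the standard library are available. Lean on these libraries where they do the work, as an engineer would, in place of code of your own. Each camera call takes 0.05 s, during which the arm holds its last target. There are 200 camera calls.

## Working session

There is one attempt and no reset: what is moved stays moved. The work goes in short steps, Python scripts to look and compute and a tool call to move; the robot and the scene stay as the last step left them, time stands still between calls to the robot, and variables do not carry over. Pictures are saved under pics/ and viewed, at most 14 in all, crops included, and the job is handed in when it is done.

Besides the shell and the picture viewer there is one more tool, called after "Emit:" by a JSON object that holds its "op" and its "data". play_rows: Moves the arm, as the interface text tells. Its arguments: {"type":"object","properties":{"increments":{"type":"array","items":{"type":"array"}},"force":{"type":"number"}},"required":["increments"]}

```bash
mkdir -p pics; cat > h.py <<'E'
from bench import *
import numpy as np, cv2
def w(pic,xyz):
    return (pic["world_from_camera"]@np.r_[xyz,1])[:3]
def px(pic,P):
    c=np.linalg.inv(pic["world_from_camera"])@np.r_[P,1]; u=pic["intrinsics"]@c[:3]; return u[:2]/u[2]
E
python3 - <<'E'
from h import *
print(sense())
for n in("scene","top"):
    p=snapshot(n); cv2.imwrite(f"pics/{n}0.png",p["color"][:,:,::-1])
    print(n,p["world_from_camera"].round(2).tolist(),p["intrinsics"].round(1).tolist())
    for q in["rack_metal","rack_black","vial_tall","vial_squat","vial_disc","vial_ball","cup_tall","cup_squat","cup_disc","cup_ball"]:
        print(q,[(round(r["p"],2),w(p,r["xyz"]).round().tolist()) for r in pinpoint(q,p)[:4]])
E
```

```text
{'time': 0.0, 'joint_pos': array([-7.16990003e+01,  7.51627967e+00,  8.53314065e+01, -2.52659307e-04,
        8.72613974e+01, -4.89447236e+00]), 'qd': array([ 0.04574472,  0.05221508, -0.03451414, -0.03035265, -0.04808132,
        0.00679183]), 'joint_efforts': array([ 7.49521132e-05, -5.69395137e+01, -5.00557172e+01, -1.64583389e-04,
        1.46433525e-02, -1.67504402e-05]), 'tool_pos': array([ 236.14844807, -550.95762955,  230.21183644]), 'tcp_rot': array([-1.79891293e+02, -9.05566654e-03,  2.31954758e+01]), 'ft_force': array([-0.3576604 ,  0.41776156,  0.37619504]), 'wrist_torque': array([ 0.01596836, -0.03018165, -0.02018378]), 'grip_force': 0.0, 'finger_gap': 85.53816993398598}
scene [[-0.38, 0.63, -0.68, 1041.38], [0.92, 0.25, -0.29, 177.64], [-0.02, -0.74, -0.68, 516.16], [0.0, 0.0, 0.0, 1.0]] [[399.8, 0.0, 256.1], [0.0, 399.8, 192.0], [0.0, 0.0, 1.0]]
rack_metal [(0.65, [586.0, -184.0, 6.0])]
rack_black [(0.8, [574.0, 164.0, -3.0]), (0.41, [627.0, -233.0, 6.0])]
vial_tall [(0.97, [512.0, -94.0, 8.0])]
vial_squat [(0.62, [584.0, -185.0, 6.0])]
vial_disc [(0.9, [631.0, -233.0, 8.0])]
vial_ball []
cup_tall [(0.55, [510.0, -93.0, 5.0])]
cup_squat [(0.55, [588.0, -189.0, 7.0])]
cup_disc [(0.53, [625.0, -235.0, 7.0])]
cup_ball [(0.55, [549.0, -141.0, 10.0])]
top [[-0.01, -1.0, 0.09, 485.25], [-1.0, 0.01, -0.0, -27.03], [0.0, -0.09, -1.0, 888.59], [0.0, 0.0, 0.0, 1.0]] [[370.2, 0.0, 256.3], [0.0, 370.2, 193.1], [0.0, 0.0, 1.0]]
rack_metal [(0.94, [568.0, -164.0, 2.0])]
rack_black [(0.95, [568.0, 166.0, -2.0])]
vial_tall [(0.59, [589.0, -185.0, 5.0]), (0.4, [507.0, -95.0, 13.0])]
vial_squat [(0.48, [585.0, -186.0, 9.0])]
vial_disc [(0.69, [630.0, -231.0, 12.0])]
vial_ball [(0.65, [545.0, -140.0, 6.0])]
cup_tall [(0.66, [508.0, -95.0, 6.0])]
cup_squat [(0.68, [590.0, -188.0, 4.0]), (0.22, [513.0, -98.0, 8.0])]
cup_disc [(0.64, [626.0, -233.0, 6.0])]
cup_ball [(0.52, [550.0, -140.0, 10.0])]
```

View pics/scene0.png

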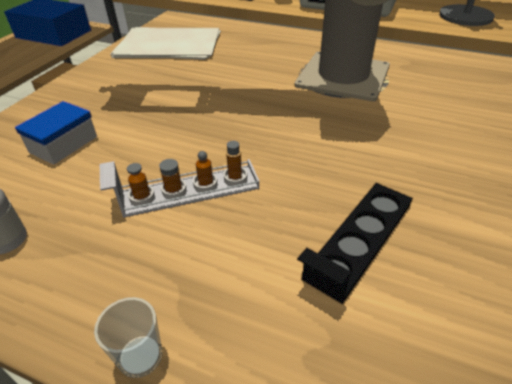

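View pics/top0.png

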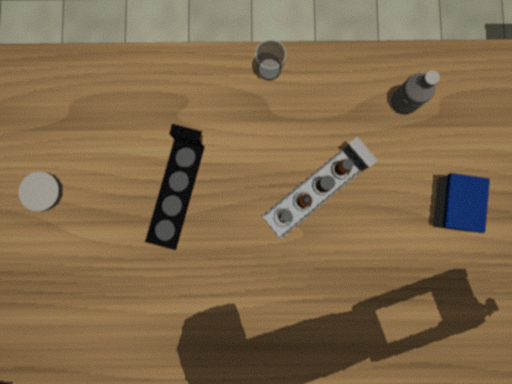

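The scene shows the metal rack's tall plate at left (110,175), then disc, squat, ball and tall, with tall at (234,160). The black rack's tall plate is nearest the camera (325,265), at +x in the world. Next I'll fit both rows.

```bash
python3 - <<'E'
from h import *
def ray(p,uv,z):
    T=p["world_from_camera"];d=T[:3,:3]@(np.linalg.inv(p["intrinsics"])@np.r_[uv,1]);o=T[:3,3]
    return o+d*(z-o[2])/d[2]
p=snapshot("top");im=p["color"]
# black places: grey spots inside rack region
m=regions_of("rack_black",p)[0]["mask"]
hull=np.zeros(m.shape,np.uint8); c,_=cv2.findContours(m.astype(np.uint8),0,2)
cv2.fillConvexPoly(hull,cv2.convexHull(np.vstack(c)),1)
g=((im.max(2)>75)&(hull>0)&((im.max(2).astype(int)-im.min(2))<40)).astype(np.uint8)
n,l,s,ce=cv2.connectedComponentsWithStats(g)
for i in range(1,n):
    if s[i,4]>60: print("hole",s[i],ray(p,ce[i],6).round(1))
# cups: average cup pinpoints, both cameras, several shots
pts={}
for k in range(3):
  for cam in("top","scene"):
    q=snapshot(cam)
    for nm in("tall","squat","disc","ball"):
      for c in("cup_","vial_"):
        r=pinpoint(c+nm,q)
        if r and r[0]["p"]>.4: pts.setdefault(nm,[]).append(w(q,r[0]["xyz"]))
ex=dict(disc=90,squat=30,ball=-30,tall=-90);A=[]
for nm in ex:
    a=np.array(pts[nm]);md=np.median(a,0);A.append(md);print(nm,len(a),md.round(1),a.std(0).round(1))
A=np.array(A);c=A.mean(0);x=np.array(list(ex.values()));d=(A[:,:2]*x[:,None]).sum(0);print("centre",c,"dir",np.degrees(np.arctan2(d[1],d[0])))
th=np.arctan2(d[1],d[0])
q=snapshot("top");v=cv2.resize(q["color"][100:270,120:400,::-1],None,fx=2.8,fy=2.8,interpolation=cv2.INTER_CUBIC)
for e in x:
    P=c[:2]+e*np.array([np.cos(th),np.sin(th)])
    # cup rim circle z=21, r 23.5 
    C=[(px(q,[P[0]+23.5*np.cos(t),P[1]+23.5*np.sin(t),21])-[120,100]+.5)*2.8 for t in np.linspace(0,6.28,40)]
    cv2.polylines(v,[np.int32(C)],True,(0,255,0),1)
cv2.imwrite("pics/fit.png",v)
E
```

```text
hole [177 149  17  17 235] [658.2 142.2   6. ]
hole [170 172  18  19 241] [600.  157.8   6. ]
hole [163 197  18  18 257] [541.5 173.4   6. ]
hole [156 221  18  19 251] [483.4 189.3   6. ]
disc 12 [ 626.4 -232.4    6.9] [32.9 38.3  2. ]
squat 12 [ 586.8 -187.7    8.2] [27.6 31.6  1.5]
ball 11 [ 548.9 -140.9    8.3] [1.5 1.6 1.7]
tall 12 [511.1 -93.6   8.7] [2.1 2.  3. ]
centre [ 568.31182347 -163.63344821    8.05407117] dir -50.360195618960745
```

View pics/fit.png

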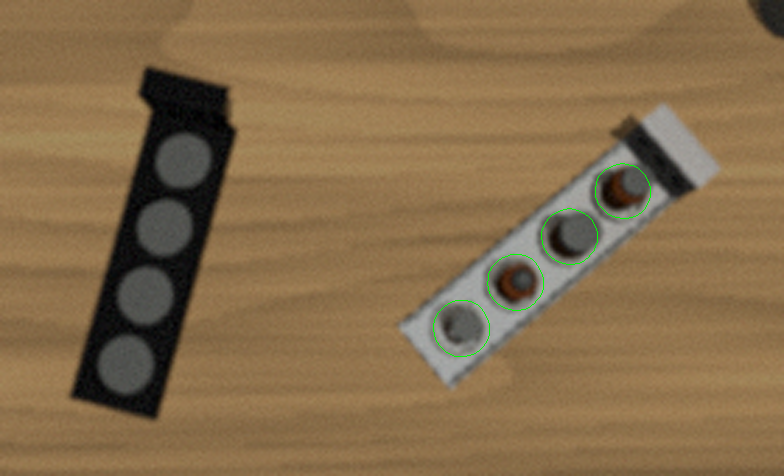

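The fit overlays the cups well. The metal row runs at -50.4° and the black row at -15.1°. I'll start with a turn, then the translation.

Emit:
{"op": "play_rows", "data": {"increments": [[1,[37,-10.7,0],0],[1,[37,-10.7,0],0],[1,[37,-10.7,0],0],[1,[37,-10.7,0],0],[1,[37,-10.7,0],0],[1,[37,-10.7,0],0],[1,[37,-10.7,0],0],[1,[37,-10.7,0],0],[1,[37,-10.7,0],0],[1,[37,-10.7,0],0],[1,[37,-10.7,0],0],[1,[37,-10.7,0],0]], "force": 30}}

```text
time: 4.95
tool_pos: [595.2, -257.1, 231.4]
tcp_rot: [180.0, -0.0, 23.2]
ft_force: [0.2, -1.5, -0.0]
finger_gap: 85.4
grip_force: 0.0
```

Emit:
{"op": "play_rows", "data": {"increments": [[1,[0,0,0],-0.12],[1,[0,0,0],-0.12],[1,[0,0,0],-0.12],[1,[0,0,0],-0.12],[1,[0,0,0],-0.12],[1,[0,0,0],-0.12],[1,[0,0,0],-0.12],[1,[0,0,0],-0.12],[1,[0,0,0],-0.12],[1,[0,0,0],-0.12],[1,[0,0,0],-0.12],[1,[0,0,0],-0.12]]}}

```text
time: 5.95
tool_pos: [593.9, -258.6, 231.2]
tcp_rot: [-180.0, -0.0, 106.0]
ft_force: [0.1, 0.5, 1.4]
finger_gap: 85.4
grip_force: 0.0
```

Emit:
{"op": "play_rows", "data": {"increments": [[1,[0,0,0],-0.12],[1,[0,0,0],-0.12],[1,[0,0,0],-0.12],[1,[0,0,0],-0.06],[1,[0,0,0],0],[1,[0,0,0],0]]}}

```text
time: 6.45
tool_pos: [593.9, -258.6, 231.2]
tcp_rot: [-180.0, -0.0, 129.6]
ft_force: [0.0, 0.7, 0.6]
finger_gap: 85.4
grip_force: 0.0
```

```bash
cat >> h.py <<'E'
C=dict(disc=(625.7,-232.9),squat=(587.4,-186.7),ball=(549.2,-140.5),tall=(510.9,-94.3))
H=dict(disc=(483.4,189.3),squat=(541.7,173.6),ball=(600,157.8),tall=(658.2,142.2))
def go(xy,z,yaw):
    s=sense();p=s["tool_pos"];a=np.radians(s["tcp_rot"][2]);d=np.r_[xy,z]-p
    t=-np.radians((yaw-s["tcp_rot"][2]+180)%360-180)
    print("t",round(s["time"],2),"at",p.round(1),s["tcp_rot"].round(1),"gap",round(s["finger_gap"],1),"F",s["ft_force"].round(1))
    print("tool shift",np.round([d[0]*np.cos(a)+d[1]*np.sin(a),d[0]*np.sin(a)-d[1]*np.cos(a),-d[2]],1),"turn",round(t,3))
E
python3 -c "
from h import *
go(C['disc'],29,129.6)"
```

```text
t 6.45 at [ 593.9 -258.6  231.2] [-180.    -0.   129.6] gap 85.4 F [0.  0.7 0.6]
tool shift [ -0.5  40.9 202.2] turn 0.0
```

Emit:
{"op": "play_rows", "data": {"increments": [[1,[-0.5,20.5,0],0],[1,[0,20.4,0],0],[1,[0,0,30],0],[1,[0,0,30],0],[1,[0,0,30],0],[1,[0,0,30],0],[1,[0,0,25],0],[1,[0,0,20],0],[1,[0,0,15],0],[1,[0,0,12],0],[1,[0,0,10.2],0],[1,[0,0,0],0]]}}

```text
time: 7.45
tool_pos: [624.6, -232.4, 27.0]
tcp_rot: [-179.9, -0.1, 129.7]
ft_force: [-0.9, -0.2, 0.4]
finger_gap: 85.2
grip_force: 0.0
```

```bash
python3 -c "
from h import *
go(C['disc'],29,129.6)
p=snapshot('scene');cv2.imwrite('pics/a.png',cv2.resize(p['color'][120:240,70:270,::-1],None,fx=3.5,fy=3.5,interpolation=2))"
```

```text
t 7.45 at [ 624.6 -232.4   27. ] [-1.799e+02 -1.000e-01  1.297e+02] gap 85.2 F [-0.9 -0.2  0.4]
tool shift [-1.1  0.5 -2. ] turn 0.002
```

View pics/a.png

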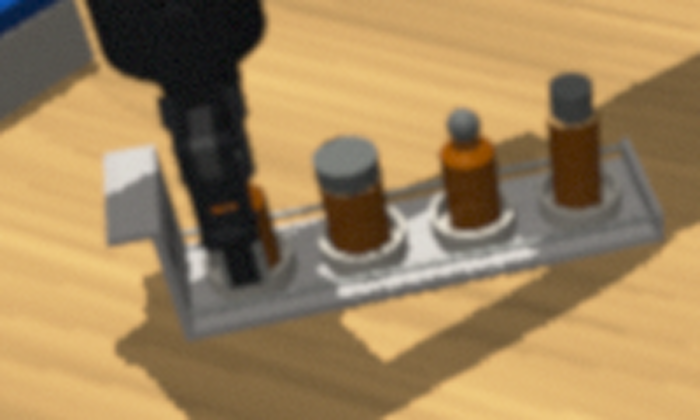

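The open fingers straddle vial_disc, centred at about (237,240) in the crop. Closing now.

Emit:
{"op": "play_rows", "data": {"increments": [[-1,[0,0,-1],0],[-1,[0,0,-1],0],[-1,[0,0,0],0],[-1,[0,0,0],0],[-1,[0,0,0],0],[-1,[0,0,0],0],[-1,[0,0,0],0],[-1,[0,0,0],0],[-1,[0,0,0],0],[-1,[0,0,0],0],[-1,[0,0,0],0],[-1,[0,0,0],0]]}}

```text
time: 8.5
tool_pos: [626.4, -233.2, 32.3]
tcp_rot: [180.0, 0.1, 129.8]
ft_force: [-1.0, 0.6, 6.2]
finger_gap: 30.7
grip_force: 30.1
```

Emit:
{"op": "play_rows", "data": {"increments": [[-1,[0,0,-5],0],[-1,[0,0,-10],0],[-1,[0,0,-20],0],[-1,[0,0,-30],0],[-1,[0,0,-30],0],[-1,[0,0,-25],0],[-1,[0,0,0],0],[-1,[0,0,0],0]]}}

```text
time: 9.17
tool_pos: [627.2, -233.5, 154.5]
tcp_rot: [179.9, 0.3, 129.8]
ft_force: [0.2, -0.2, -0.9]
finger_gap: 30.7
grip_force: 29.8
```

```bash
python3 -c "
from h import *
go(H['disc'],29,164.9)"
```

```text
t 9.17 at [ 627.2 -233.5  154.5] [179.9   0.3 129.8] gap 30.7 F [ 0.2 -0.2 -0.9]
tool shift [417.  159.9 125.5] turn -0.613
```

Emit:
{"op": "play_rows", "data": {"increments": [[-1,[20,8,0],0],[-1,[38,14,0],0],[-1,[38,14,0],0],[-1,[38,14,0],0],[-1,[38,14,0],0],[-1,[38,15,0],0],[-1,[38,15,0],0],[-1,[38,15,0],0],[-1,[38,15,0],0],[-1,[38,15,0],0],[-1,[35,14,0],0],[-1,[20,7,0],0]]}}

```text
time: 10.17
tool_pos: [479.2, 193.1, 149.6]
tcp_rot: [-179.9, -0.1, 129.9]
ft_force: [-0.0, -0.1, -0.5]
finger_gap: 30.8
grip_force: 29.9
```

Emit:
{"op": "play_rows", "data": {"increments": [[-1,[0,0,0],-0.102],[-1,[0,0,0],-0.102],[-1,[0,0,0],-0.102],[-1,[0,0,0],-0.102],[-1,[0,0,0],-0.102],[-1,[0,0,0],-0.102],[-1,[0,0,0],0],[-1,[0,0,0],0],[-1,[0,0,0],0]]}}

```text
time: 10.92
tool_pos: [481.3, 189.9, 150.3]
tcp_rot: [-180.0, -0.1, 164.6]
ft_force: [0.4, 0.3, -1.2]
finger_gap: 30.6
grip_force: 29.9
```

```bash
python3 -c "
from h import *
go(H['disc'],29,164.9)"
```

```text
t 10.92 at [481.3 189.9 150.3] [-1.800e+02 -1.000e-01  1.646e+02] gap 30.6 F [ 0.4  0.3 -1.2]
tool shift [ -2.1  -0.  121.3] turn -0.005
```

Emit:
{"op": "play_rows", "data": {"increments": [[-1,[-2,0,10],0],[-1,[0,0,25],0],[-1,[0,0,25],0],[-1,[0,0,20],0],[-1,[0,0,15],0],[-1,[0,0,10],0],[-1,[0,0,6],0],[-1,[0,0,4],0],[-1,[0,0,2.5],0],[-1,[0,0,1],0],[-1,[0,0,0],0],[-1,[0,0,0],0]]}}

```text
time: 11.92
tool_pos: [484.5, 189.7, 33.4]
tcp_rot: [180.0, 0.1, 164.8]
ft_force: [0.3, 0.8, -0.5]
finger_gap: 30.7
grip_force: 29.9
```

Emit:
{"op": "play_rows", "data": {"increments": [[-1,[0,0,0.7],0],[-1,[0,0,0.7],0],[-1,[0,0,0],0],[-1,[0,0,0],0]]}}

```text
time: 12.25
tool_pos: [483.8, 189.5, 31.3]
tcp_rot: [180.0, 0.0, 164.8]
ft_force: [0.3, 0.2, -0.9]
finger_gap: 30.7
grip_force: 29.9
```

```bash
python3 -c "
from h import *
go(H['disc'],29,164.9)
p=snapshot('scene');cv2.imwrite('pics/b.png',cv2.resize(p['color'][170:310,280:440,::-1],None,fx=4,fy=4,interpolation=2))"
```

```text
t 12.25 at [483.8 189.5  31.3] [180.    0.  164.8] gap 30.7 F [ 0.3  0.2 -0.9]
tool shift [ 0.4 -0.3  2.3] turn -0.001
```

View pics/b.png

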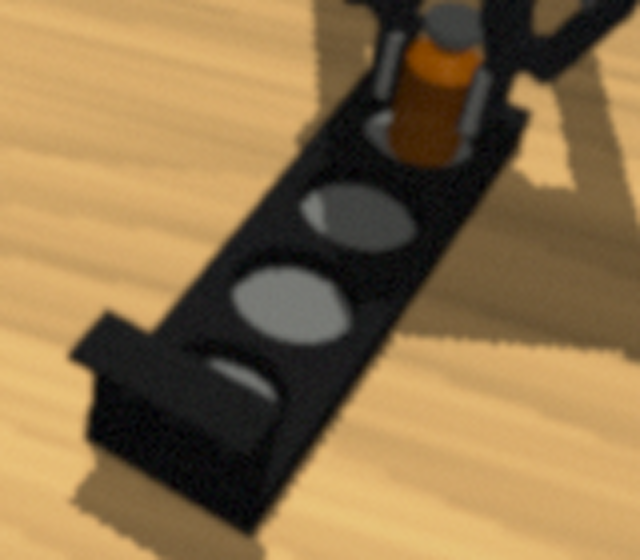

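The vial is inside its place at about (430,140) in the crop, just above the floor. I'll go down until it makes contact.

Emit:
{"op": "play_rows", "data": {"increments": [[-1,[0,0,0.6],0],[-1,[0,0,0.6],0],[-1,[0,0,0.6],0],[-1,[0,0,0],0],[-1,[0,0,0],0]]}}

```text
time: 12.72
tool_pos: [483.8, 189.5, 29.4]
tcp_rot: [-180.0, -0.0, 164.8]
ft_force: [0.9, 0.3, -0.4]
finger_gap: 30.8
grip_force: 29.9
```

Emit:
{"op": "play_rows", "data": {"increments": [[-1,[0,0,0.6],0],[-1,[0,0,0.6],0],[-1,[0,0,0],0],[-1,[0,0,0],0]]}}

```text
time: 13.05
tool_pos: [484.0, 189.5, 29.2]
tcp_rot: [-180.0, 0.0, 164.8]
ft_force: [-3.9, -1.5, 10.9]
finger_gap: 31.1
grip_force: 31.0
```

Emit:
{"op": "play_rows", "data": {"increments": [[0.4,[0,0,-0.5],0],[0.4,[0,0,0],0],[0.4,[0,0,0],0],[0.4,[0,0,0],0],[0.4,[0,0,0],0],[0.4,[0,0,-5],0],[0.4,[0,0,-20],0],[0.4,[0,0,-30],0],[0.4,[0,0,-30],0],[0.4,[0,0,-30],0],[1,[0,0,-20],0],[1,[0,0,0],0]]}}

```text
time: 14.05
tool_pos: [487.0, 190.4, 170.0]
tcp_rot: [179.7, 0.4, 164.8]
ft_force: [0.3, 0.1, -0.4]
finger_gap: 81.3
grip_force: 0.0
```

Emit:
{"op": "play_rows", "data": {"increments": [[1,[0,0,0],0.102],[1,[0,0,0],0.102],[1,[0,0,0],0.102],[1,[0,0,0],0.102],[1,[0,0,0],0.102],[1,[0,0,0],0.102],[1,[0,0,0],0],[1,[0,0,0],0]]}}

```text
time: 14.72
tool_pos: [483.6, 189.4, 163.4]
tcp_rot: [-180.0, -0.0, 129.9]
ft_force: [0.1, 0.1, 0.0]
finger_gap: 85.7
grip_force: 0.0
```

```bash
python3 -c "
from h import *
go(C['squat'],31,129.6)
p=snapshot('scene');cv2.imwrite('pics/c.png',cv2.resize(p['color'][170:310,280:440,::-1],None,fx=3,fy=3,interpolation=2))"
```

```text
t 14.72 at [483.6 189.4 163.4] [-180.    -0.   129.9] gap 85.7 F [0.1 0.1 0. ]
tool shift [-355.  -161.9  132.4] turn 0.006
```

View pics/c.png

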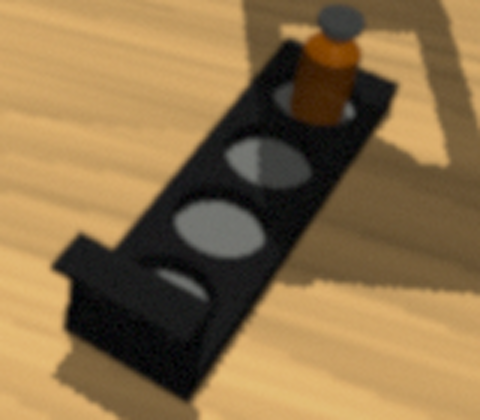

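vial_disc stands upright in the far place, at (325,80) in the crop. Squat is next.

Emit:
{"op": "play_rows", "data": {"increments": [[1,[-20,-9.1,0],0],[1,[-34,-15.5,0],0],[1,[-34,-15.5,0],0],[1,[-34,-15.5,0],0],[1,[-34,-15.5,0],0],[1,[-34,-15.5,0],0],[1,[-34,-15.5,0],0],[1,[-34,-15.5,0],0],[1,[-34,-15.5,0],0],[1,[-34,-15.5,0],0],[1,[-19,-8.7,0],0],[1,[-10,-4.6,0],0]]}}

```text
time: 15.77
tool_pos: [586.5, -190.1, 163.4]
tcp_rot: [-180.0, 0.0, 129.8]
ft_force: [-0.7, 0.6, 0.2]
finger_gap: 85.5
grip_force: 0.0
```

Emit:
{"op": "play_rows", "data": {"increments": [[1,[0,0,0],0.006],[1,[0,0,0],0],[1,[0,0,0],0]]}}

```text
time: 16.02
tool_pos: [586.2, -185.3, 163.5]
tcp_rot: [180.0, -0.1, 129.5]
ft_force: [-0.1, 0.7, 0.9]
finger_gap: 85.4
grip_force: 0.0
```

```bash
python3 -c "
from h import *
go(C['squat'],30,129.6)"
```

```text
t 16.02 at [ 586.2 -185.3  163.5] [ 1.800e+02 -1.000e-01  1.295e+02] gap 85.4 F [-0.1  0.7  0.9]
tool shift [ -1.8   0.  133.5] turn -0.001
```

Emit:
{"op": "play_rows", "data": {"increments": [[1,[-1.8,0,15],0],[1,[0,0,28],0],[1,[0,0,28],0],[1,[0,0,25],0],[1,[0,0,17],0],[1,[0,0,11],0],[1,[0,0,6],0],[1,[0,0,3.5],0],[1,[0,0,0],0],[1,[0,0,0],0],[1,[0,0,0],0]]}}

```text
time: 16.93
tool_pos: [588.7, -188.7, 31.8]
tcp_rot: [179.9, 0.1, 129.4]
ft_force: [-0.6, -0.8, 0.4]
finger_gap: 85.4
grip_force: 0.0
```

Emit:
{"op": "play_rows", "data": {"increments": [[-1,[0,0,0],0],[-1,[0,0,0],0],[-1,[0,0,0],0],[-1,[0,0,0],0],[-1,[0,0,0],0],[-1,[0,0,0],0],[-1,[0,0,0],0],[-1,[0,0,0],0],[-1,[0,0,0],0],[-1,[0,0,0],0]]}}

```text
time: 17.77
tool_pos: [587.8, -188.5, 30.5]
tcp_rot: [180.0, 0.0, 129.4]
ft_force: [0.2, -0.4, 4.4]
finger_gap: 33.3
grip_force: 30.0
```

Emit:
{"op": "play_rows", "data": {"increments": [[-1,[0,0,-5],0],[-1,[0,0,-10],0],[-1,[0,0,-20],0],[-1,[0,0,-30],0],[-1,[0,0,-30],0],[-1,[0,0,-20],0],[-1,[0,0,-5],0],[-1,[0,0,0],0],[-1,[0,0,0],0],[-1,[0,0,0],0]]}}

```text
time: 18.6
tool_pos: [586.3, -187.8, 147.9]
tcp_rot: [-179.9, -0.2, 129.4]
ft_force: [0.7, -0.5, -1.2]
finger_gap: 33.1
grip_force: 29.9
```

```bash
python3 -c "
from h import *
go(H['squat'],30,164.9)"
```

```text
t 18.6 at [ 586.3 -187.8  147.9] [-179.9   -0.2  129.4] gap 33.1 F [ 0.7 -0.5 -1.2]
tool shift [307.5 195.1 117.9] turn -0.619
```

Emit:
{"op": "play_rows", "data": {"increments": [[-1,[13.7,8.8,0],0],[-1,[28,17.7,0],0],[-1,[28,17.7,0],0],[-1,[28,17.7,0],0],[-1,[28,17.7,0],0],[-1,[28,17.7,0],0],[-1,[28,17.8,0],0],[-1,[28,17.8,0],0],[-1,[28,17.8,0],0],[-1,[28,17.8,0],0],[-1,[28,17.8,0],0],[-1,[13.8,8.8,0],0]]}}

```text
time: 19.6
tool_pos: [540.6, 177.1, 148.4]
tcp_rot: [-179.9, -0.2, 129.5]
ft_force: [0.2, 0.6, -1.1]
finger_gap: 33.4
grip_force: 30.0
```

Emit:
{"op": "play_rows", "data": {"increments": [[-1,[0,0,0],-0.103],[-1,[0,0,0],-0.103],[-1,[0,0,0],-0.103],[-1,[0,0,0],-0.103],[-1,[0,0,0],-0.103],[-1,[0,0,0],-0.103],[-1,[0,0,0],0],[-1,[0,0,0],0],[-1,[0,0,0],0]]}}

```text
time: 20.35
tool_pos: [542.3, 173.3, 149.3]
tcp_rot: [-180.0, -0.1, 164.6]
ft_force: [0.4, -0.0, -1.0]
finger_gap: 33.2
grip_force: 29.9
```

```bash
python3 -c "
from h import *
go(H['squat'],27.5,164.9)"
```

```text
t 20.35 at [542.3 173.3 149.3] [-1.800e+02 -1.000e-01  1.646e+02] gap 33.2 F [ 0.4 -0.  -1. ]
tool shift [7.000e-01 1.000e-01 1.218e+02] turn -0.004
```

Emit:
{"op": "play_rows", "data": {"increments": [[-1,[0.7,0,10],0],[-1,[0,0,25],0],[-1,[0,0,25],0],[-1,[0,0,22],0],[-1,[0,0,15],0],[-1,[0,0,10],0],[-1,[0,0,6],0],[-1,[0,0,4],0],[-1,[0,0,2],0],[-1,[0,0,0.5],0],[-1,[0,0,0],0],[-1,[0,0,0],0]]}}

```text
time: 21.35
tool_pos: [543.1, 173.5, 31.7]
tcp_rot: [180.0, 0.1, 164.8]
ft_force: [-0.2, -0.0, -0.4]
finger_gap: 33.1
grip_force: 29.9
```

Emit:
{"op": "play_rows", "data": {"increments": [[-1,[0,0,0.6],0],[-1,[0,0,0.6],0],[-1,[0,0,0.6],0],[-1,[0,0,0],0],[-1,[0,0,0],0]]}}

```text
time: 21.77
tool_pos: [542.3, 173.3, 28.8]
tcp_rot: [-180.0, -0.0, 164.8]
ft_force: [0.4, 0.1, -0.8]
finger_gap: 33.5
grip_force: 29.9
```

Emit:
{"op": "play_rows", "data": {"increments": [[-1,[0,0,0.5],0],[-1,[0,0,0.5],0],[-1,[0,0,0],0],[-1,[0,0,0],0]]}}

```text
time: 22.1
tool_pos: [542.3, 173.3, 27.8]
tcp_rot: [-180.0, -0.0, 164.8]
ft_force: [1.0, 0.6, -1.5]
finger_gap: 33.5
grip_force: 29.9
```

Emit:
{"op": "play_rows", "data": {"increments": [[-1,[0,0,0.5],0],[-1,[0,0,0.4],0],[-1,[0,0,0],0],[-1,[0,0,0],0]]}}

```text
time: 22.43
tool_pos: [542.5, 173.3, 27.5]
tcp_rot: [180.0, 0.0, 164.8]
ft_force: [-3.3, -1.6, 5.9]
finger_gap: 33.4
grip_force: 30.4
```

Contact. Now release, rise and turn back.

Emit:
{"op": "play_rows", "data": {"increments": [[0.4,[0,0,-0.3],0],[0.4,[0,0,0],0],[0.4,[0,0,0],0],[0.4,[0,0,0],0],[0.4,[0,0,0],0],[0.4,[0,0,-5],0],[0.4,[0,0,-20],0],[0.4,[0,0,-30],0],[0.4,[0,0,-30],0],[0.4,[0,0,-30],0],[1,[0,0,-20],0],[1,[0,0,0],0]]}}

```text
time: 23.43
tool_pos: [545.6, 174.1, 169.0]
tcp_rot: [179.7, 0.5, 164.8]
ft_force: [1.0, -0.1, 1.7]
finger_gap: 81.2
grip_force: 0.0
```

Emit:
{"op": "play_rows", "data": {"increments": [[1,[0,0,0],0.102],[1,[0,0,0],0.102],[1,[0,0,0],0.102],[1,[0,0,0],0.102],[1,[0,0,0],0.102],[1,[0,0,0],0.102],[1,[0,0,0],0],[1,[0,0,0],0]]}}

```text
time: 24.1
tool_pos: [542.2, 173.2, 162.0]
tcp_rot: [-180.0, -0.0, 129.9]
ft_force: [0.2, -0.7, 1.0]
finger_gap: 85.8
grip_force: 0.0
```

```bash
python3 -c "
from h import *
go(C['ball'],30,129.6)
p=snapshot('scene')
for n in('disc','squat','ball','tall'):
  r=pinpoint('vial_'+n,p); print(n,[(round(k['p'],2),w(p,k['xyz']).round()) for k in r[:2]])"
```

```text
t 24.1 at [542.2 173.2 162. ] [-180.    -0.   129.9] gap 85.8 F [ 0.2 -0.7  1. ]
tool shift [-245.1 -196.   132. ] turn 0.006
disc [(0.94, array([485., 188.,   5.]))]
squat [(0.96, array([542., 178.,   3.])), (0.18, array([ 549., -138.,    9.]))]
ball []
tall [(0.85, array([512., -94.,   9.]))]
```

Emit:
{"op": "play_rows", "data": {"increments": [[1,[-12.5,-10,0],0],[1,[-22,-17.6,0],0],[1,[-22,-17.6,0],0],[1,[-22,-17.6,0],0],[1,[-22,-17.6,0],0],[1,[-22,-17.6,0],0],[1,[-22,-17.6,0],0],[1,[-22,-17.6,0],0],[1,[-22,-17.6,0],0],[1,[-22,-17.6,0],0],[1,[-22,-17.6,0],0],[1,[-12.5,-10,0],0]]}}

```text
time: 25.35
tool_pos: [548.2, -143.2, 162.4]
tcp_rot: [-180.0, 0.1, 129.7]
ft_force: [-0.2, -0.1, -0.3]
finger_gap: 84.9
grip_force: 0.0
```

Emit:
{"op": "play_rows", "data": {"increments": [[1,[0,0,0],0.006],[1,[0,0,0],0],[1,[0,0,0],0]]}}

```text
time: 25.6
tool_pos: [548.4, -139.7, 162.2]
tcp_rot: [180.0, -0.0, 129.4]
ft_force: [0.0, -0.2, -0.6]
finger_gap: 85.7
grip_force: 0.0
```

```bash
python3 -c "
from h import *
go(C['ball'],30,129.6)"
```

```text
t 25.6 at [ 548.4 -139.7  162.2] [180.   -0.  129.4] gap 85.7 F [ 0.  -0.2 -0.6]
tool shift [ -1.1   0.2 132.2] turn -0.003
```

Emit:
{"op": "play_rows", "data": {"increments": [[1,[-1,0,15],0],[1,[0,0,28],0],[1,[0,0,28],0],[1,[0,0,25],0],[1,[0,0,16],0],[1,[0,0,11],0],[1,[0,0,6],0],[1,[0,0,3.2],0],[1,[0,0,0],0],[1,[0,0,0],0],[1,[0,0,0],0]]}}

```text
time: 26.52
tool_pos: [550.1, -141.5, 31.6]
tcp_rot: [179.9, 0.1, 129.4]
ft_force: [-0.2, 0.5, -0.6]
finger_gap: 85.1
grip_force: 0.0
```

Emit:
{"op": "play_rows", "data": {"increments": [[-1,[0,0,0],0],[-1,[0,0,0],0],[-1,[0,0,0],0],[-1,[0,0,0],0],[-1,[0,0,0],0],[-1,[0,0,0],0],[-1,[0,0,0],0],[-1,[0,0,0],0],[-1,[0,0,0],0],[-1,[0,0,0],0]]}}

```text
time: 27.35
tool_pos: [549.3, -141.3, 30.4]
tcp_rot: [180.0, 0.0, 129.4]
ft_force: [-0.6, 0.1, 3.9]
finger_gap: 29.1
grip_force: 30.0
```

Emit:
{"op": "play_rows", "data": {"increments": [[-1,[0,0,-5],0],[-1,[0,0,-10],0],[-1,[0,0,-20],0],[-1,[0,0,-30],0],[-1,[0,0,-30],0],[-1,[0,0,-20],0],[-1,[0,0,-5],0],[-1,[0,0,0],0],[-1,[0,0,0],0],[-1,[0,0,0],0]]}}

```text
time: 28.18
tool_pos: [547.8, -140.7, 148.1]
tcp_rot: [-179.9, -0.2, 129.4]
ft_force: [-0.4, -0.4, -1.9]
finger_gap: 29.2
grip_force: 29.7
```

```bash
python3 -c "
from h import *
go(H['ball'],30,164.9)"
```

```text
t 28.18 at [ 547.8 -140.7  148.1] [-179.9   -0.2  129.4] gap 29.2 F [-0.4 -0.4 -1.9]
tool shift [197.5 229.9 118.1] turn -0.619
```

Emit:
{"op": "play_rows", "data": {"increments": [[-1,[8.7,9.9,0],0],[-1,[18,21,0],0],[-1,[18,21,0],0],[-1,[18,21,0],0],[-1,[18,21,0],0],[-1,[18,21,0],0],[-1,[18,21,0],0],[-1,[18,21,0],0],[-1,[18,21,0],0],[-1,[18,21,0],0],[-1,[18,21,0],0],[-1,[8.8,10,0],0]]}}

```text
time: 29.18
tool_pos: [600.1, 161.2, 148.3]
tcp_rot: [-179.9, -0.1, 129.5]
ft_force: [0.2, 0.2, -0.1]
finger_gap: 29.0
grip_force: 29.8
```

Emit:
{"op": "play_rows", "data": {"increments": [[-1,[0,0,0],-0.103],[-1,[0,0,0],-0.103],[-1,[0,0,0],-0.103],[-1,[0,0,0],-0.103],[-1,[0,0,0],-0.103],[-1,[0,0,0],-0.103],[-1,[0,0,0],0],[-1,[0,0,0],0],[-1,[0,0,0],0]]}}

```text
time: 29.93
tool_pos: [600.8, 157.4, 149.3]
tcp_rot: [-180.0, -0.1, 164.6]
ft_force: [0.2, 0.7, -0.7]
finger_gap: 28.9
grip_force: 29.8
```

```bash
python3 -c "
from h import *
go(H['ball'],27.4,164.9)"
```

```text
t 29.93 at [600.8 157.4 149.3] [-1.800e+02 -1.000e-01  1.646e+02] gap 28.9 F [ 0.2  0.7 -0.7]
tool shift [  0.8   0.2 121.9] turn -0.005
```

Emit:
{"op": "play_rows", "data": {"increments": [[-1,[0.8,0,10],0],[-1,[0,0,25],0],[-1,[0,0,25],0],[-1,[0,0,22],0],[-1,[0,0,15],0],[-1,[0,0,10],0],[-1,[0,0,6],0],[-1,[0,0,4],0],[-1,[0,0,2],0],[-1,[0,0,0.5],0],[-1,[0,0,0],0],[-1,[0,0,0],0]]}}

```text
time: 30.93
tool_pos: [601.3, 157.7, 31.7]
tcp_rot: [180.0, 0.1, 164.8]
ft_force: [-0.2, -0.2, -0.6]
finger_gap: 29.0
grip_force: 29.8
```

Emit:
{"op": "play_rows", "data": {"increments": [[-1,[0,0,0.6],0],[-1,[0,0,0.6],0],[-1,[0,0,0.6],0],[-1,[0,0,0.5],0],[-1,[0,0,0.5],0],[-1,[0,0,0],0],[-1,[0,0,0],0]]}}

```text
time: 31.52
tool_pos: [600.4, 157.6, 27.7]
tcp_rot: [-180.0, -0.0, 164.8]
ft_force: [0.3, 0.5, -0.4]
finger_gap: 29.1
grip_force: 29.8
```

Emit:
{"op": "play_rows", "data": {"increments": [[-1,[0,0,0.3],0],[-1,[0,0,0.3],0],[-1,[0,0,0],0],[-1,[0,0,0],0]]}}

```text
time: 31.85
tool_pos: [600.6, 157.6, 27.4]
tcp_rot: [180.0, 0.0, 164.8]
ft_force: [-0.8, -0.1, 1.6]
finger_gap: 29.2
grip_force: 30.0
```

Touching. Release, rise and turn.

Emit:
{"op": "play_rows", "data": {"increments": [[0.4,[0,0,0.1],0],[0.4,[0,0,0],0],[0.4,[0,0,0],0],[0.4,[0,0,0],0],[0.4,[0,0,0],0],[0.4,[0,0,-5],0],[0.4,[0,0,-20],0],[0.4,[0,0,-30],0],[0.4,[0,0,-30],0],[0.4,[0,0,-30],0],[1,[0,0,-20],0],[1,[0,0,0],0]]}}

```text
time: 32.85
tool_pos: [603.8, 158.2, 169.3]
tcp_rot: [179.8, 0.5, 164.8]
ft_force: [1.5, 0.1, 1.2]
finger_gap: 81.0
grip_force: 0.0
```

Emit:
{"op": "play_rows", "data": {"increments": [[1,[0,0,0],0.103],[1,[0,0,0],0.103],[1,[0,0,0],0.103],[1,[0,0,0],0.103],[1,[0,0,0],0.103],[1,[0,0,0],0.103],[1,[0,0,0],0],[1,[0,0,0],0]]}}

```text
time: 33.52
tool_pos: [600.3, 157.6, 161.8]
tcp_rot: [-180.0, -0.0, 129.6]
ft_force: [0.9, 0.7, -0.2]
finger_gap: 85.3
grip_force: 0.0
```

```bash
python3 -c "
from h import *
go(C['tall'],30,129.6)
p=snapshot('scene')
for n in('disc','squat','ball','tall'):
  r=pinpoint('vial_'+n,p); print(n,[(round(k['p'],2),w(p,k['xyz']).round()) for k in r[:2]])"
```

```text
t 33.52 at [600.3 157.6 161.8] [-180.    -0.   129.6] gap 85.3 F [ 0.9  0.7 -0.2]
tool shift [-137.1 -229.4  131.8] turn 0.0
disc [(0.5, array([485., 190.,   3.]))]
squat [(0.62, array([536., 174.,   5.]))]
ball [(0.94, array([601., 157.,   9.]))]
tall [(0.58, array([516., -92.,  13.]))]
```

Emit:
{"op": "play_rows", "data": {"increments": [[1,[-6,-10,0],0],[1,[-12.5,-21,0],0],[1,[-12.5,-21,0],0],[1,[-12.5,-21,0],0],[1,[-12.5,-21,0],0],[1,[-12.5,-21,0],0],[1,[-12.5,-21,0],0],[1,[-12.5,-21,0],0],[1,[-12.5,-21,0],0],[1,[-12.5,-21,0],0],[1,[-12.5,-21,0],0],[1,[-6,-9.4,0],0]]}}

```text
time: 34.77
tool_pos: [508.9, -96.7, 162.2]
tcp_rot: [-180.0, 0.0, 129.4]
ft_force: [0.5, 0.4, 0.5]
finger_gap: 85.2
grip_force: 0.0
```

Emit:
{"op": "play_rows", "data": {"increments": [[1,[0,0,0],0],[1,[0,0,0],0],[1,[0,0,0],0]]}}

```text
time: 35.02
tool_pos: [510.4, -93.4, 162.2]
tcp_rot: [180.0, -0.0, 129.4]
ft_force: [0.3, -0.1, -0.4]
finger_gap: 85.1
grip_force: 0.0
```

```bash
python3 -c "
from h import *
go(C['tall'],30,129.6)"
```

```text
t 35.02 at [510.4 -93.4 162.2] [180.   -0.  129.4] gap 85.1 F [ 0.3 -0.1 -0.4]
tool shift [ -1.   -0.2 132.2] turn -0.003
```

Emit:
{"op": "play_rows", "data": {"increments": [[1,[-1,0,15],0],[1,[0,0,28],0],[1,[0,0,28],0],[1,[0,0,25],0],[1,[0,0,16],0],[1,[0,0,11],0],[1,[0,0,6],0],[1,[0,0,3.2],0],[1,[0,0,0],0],[1,[0,0,0],0],[1,[0,0,0],0]]}}

```text
time: 35.93
tool_pos: [512.0, -94.9, 31.2]
tcp_rot: [179.9, 0.1, 129.4]
ft_force: [0.4, 0.3, -0.0]
finger_gap: 85.4
grip_force: 0.0
```

Emit:
{"op": "play_rows", "data": {"increments": [[-1,[0,0,0],0],[-1,[0,0,0],0],[-1,[0,0,0],0],[-1,[0,0,0],0],[-1,[0,0,0],0],[-1,[0,0,0],0],[-1,[0,0,0],0],[-1,[0,0,0],0],[-1,[0,0,0],0],[-1,[0,0,0],0]]}}

```text
time: 36.77
tool_pos: [511.0, -94.7, 30.1]
tcp_rot: [180.0, 0.0, 129.4]
ft_force: [-0.8, 1.0, 3.7]
finger_gap: 27.6
grip_force: 29.5
```

Emit:
{"op": "play_rows", "data": {"increments": [[-1,[0,0,-5],0],[-1,[0,0,-10],0],[-1,[0,0,-20],0],[-1,[0,0,-30],0],[-1,[0,0,-30],0],[-1,[0,0,-20],0],[-1,[0,0,-5],0],[-1,[0,0,0],0],[-1,[0,0,0],0],[-1,[0,0,0],0]]}}

```text
time: 37.6
tool_pos: [509.8, -94.3, 148.1]
tcp_rot: [-179.9, -0.1, 129.4]
ft_force: [-0.1, -0.5, -0.3]
finger_gap: 27.4
grip_force: 29.6
```

```bash
python3 -c "
from h import *
go(H['tall'],30,164.9)"
```

```text
t 37.6 at [509.8 -94.3 148.1] [-1.799e+02 -1.000e-01  1.294e+02] gap 27.4 F [-0.1 -0.5 -0.3]
tool shift [ 88.4 264.9 118.1] turn -0.619
```

Emit:
{"op": "play_rows", "data": {"increments": [[-1,[4.2,12.4,0],0],[-1,[8,24,0],0],[-1,[8,24,0],0],[-1,[8,24,0],0],[-1,[8,24,0],0],[-1,[8,24,0],0],[-1,[8,24,0],0],[-1,[8,24,0],0],[-1,[8,24,0],0],[-1,[8,24,0],0],[-1,[8,24,0],0],[-1,[4.2,12.5,0],0]]}}

```text
time: 38.6
tool_pos: [659.3, 145.2, 147.6]
tcp_rot: [-179.9, -0.1, 129.5]
ft_force: [0.5, -0.1, -0.6]
finger_gap: 26.9
grip_force: 29.7
```

Emit:
{"op": "play_rows", "data": {"increments": [[-1,[0,0,0],-0.103],[-1,[0,0,0],-0.103],[-1,[0,0,0],-0.103],[-1,[0,0,0],-0.103],[-1,[0,0,0],-0.103],[-1,[0,0,0],-0.103],[-1,[0,0,0],0],[-1,[0,0,0],0],[-1,[0,0,0],0]]}}

```text
time: 39.35
tool_pos: [658.9, 142.2, 148.7]
tcp_rot: [-180.0, -0.1, 164.6]
ft_force: [0.2, -0.6, 0.2]
finger_gap: 27.0
grip_force: 29.7
```

```bash
python3 -c "
from h import *
go(H['tall'],27.1,164.9)"
```

```text
t 39.35 at [658.9 142.2 148.7] [-1.800e+02 -1.000e-01  1.646e+02] gap 27.0 F [ 0.2 -0.6  0.2]
tool shift [  0.7  -0.2 121.6] turn -0.005
```

Emit:
{"op": "play_rows", "data": {"increments": [[-1,[0.8,0,10],0],[-1,[0,0,25],0],[-1,[0,0,25],0],[-1,[0,0,22],0],[-1,[0,0,15],0],[-1,[0,0,10],0],[-1,[0,0,6],0],[-1,[0,0,4],0],[-1,[0,0,2],0],[-1,[0,0,0.5],0],[-1,[0,0,0],0],[-1,[0,0,0],0]]}}

```text
time: 40.35
tool_pos: [659.4, 142.1, 31.6]
tcp_rot: [180.0, 0.1, 164.8]
ft_force: [-0.4, 0.0, -0.6]
finger_gap: 27.3
grip_force: 29.7
```

Emit:
{"op": "play_rows", "data": {"increments": [[-1,[0,0,0.6],0],[-1,[0,0,0.6],0],[-1,[0,0,0.6],0],[-1,[0,0,0.5],0],[-1,[0,0,0.4],0],[-1,[0,0,0],0],[-1,[0,0,0],0]]}}

```text
time: 40.93
tool_pos: [658.5, 142.0, 27.6]
tcp_rot: [-180.0, -0.0, 164.8]
ft_force: [0.1, 0.3, -0.2]
finger_gap: 27.1
grip_force: 29.7
```

Emit:
{"op": "play_rows", "data": {"increments": [[-1,[0,0,0.3],0],[-1,[0,0,0.3],0],[-1,[0,0,0],0],[-1,[0,0,0],0]]}}

```text
time: 41.27
tool_pos: [658.7, 142.1, 27.2]
tcp_rot: [180.0, 0.0, 164.8]
ft_force: [-0.0, 0.1, 0.6]
finger_gap: 27.4
grip_force: 29.8
```

Emit:
{"op": "play_rows", "data": {"increments": [[-1,[0,0,0.3],0],[-1,[0,0,0],0],[-1,[0,0,0],0]]}}

```text
time: 41.52
tool_pos: [658.7, 142.0, 27.1]
tcp_rot: [180.0, 0.0, 164.8]
ft_force: [-2.1, -1.2, 3.5]
finger_gap: 27.5
grip_force: 30.0
```

Emit:
{"op": "play_rows", "data": {"increments": [[0.4,[0,0,0],0],[0.4,[0,0,0],0],[0.4,[0,0,0],0],[0.4,[0,0,0],0],[0.4,[0,0,0],0],[0.4,[0,0,-5],0],[0.4,[0,0,-20],0],[0.4,[0,0,-30],0],[0.4,[0,0,-35],0],[0.4,[0,0,-40],0],[1,[0,0,-40],0],[1,[0,0,-20],0]]}}

```text
time: 42.52
tool_pos: [660.6, 142.4, 224.1]
tcp_rot: [179.8, 0.4, 164.8]
ft_force: [1.2, -0.9, 1.3]
finger_gap: 81.5
grip_force: 0.0
```

Emit:
{"op": "play_rows", "data": {"increments": [[1,[0,40,0],0],[1,[0,40,0],0],[1,[0,40,0],0],[1,[0,40,0],0],[1,[0,0,0],0],[1,[0,0,0],0],[1,[0,0,0],0],[1,[0,0,0],0]]}}

```text
time: 43.18
tool_pos: [700.7, 295.3, 217.5]
tcp_rot: [-180.0, 0.0, 164.8]
ft_force: [-0.0, -0.6, 1.0]
finger_gap: 85.2
grip_force: 0.0
```

```bash
python3 -c "
from h import *
p=snapshot('scene');q=snapshot('top')
a=cv2.resize(p['color'][140:310,260:440,::-1],(450,425),interpolation=2);b=cv2.resize(q['color'][90:270,100:240,::-1],(330,425),interpolation=2)
cv2.imwrite('pics/end.png',np.hstack([a,b]))
print(sense()['qd'].round(2))"
```

```text
[-0.02 -0.12  0.01  0.02 -0.07 -0.  ]
```

View pics/end.png

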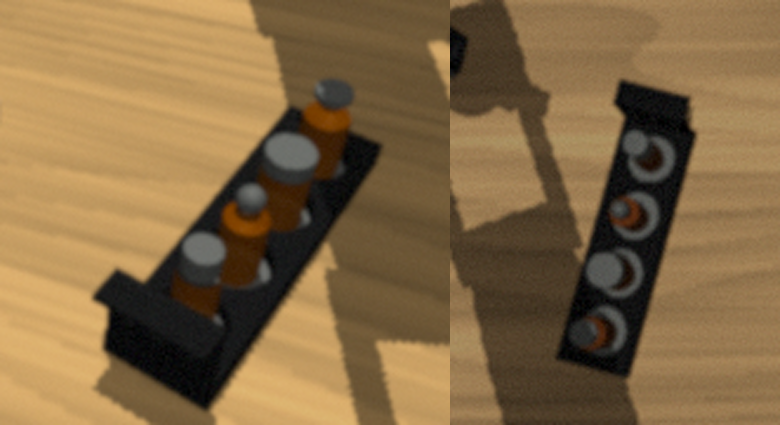

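All four stand upright in the places. From the tall plate outward they are tall (200,280), ball (245,240), squat (290,185) and disc (325,140). The robot is clear of everything.

```bash
python3 -c "
from bench import *
print(hand_in())"
```

```text
the job is handed in; nothing more can be done
None
```

The four vials stand upright in the black rack in reverse order (tall nearest its tall plate, then ball, squat, disc), each lowered to floor contact before release; the bystanders were not touched, and the job was handed in at about 43 s.

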